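Cock the sprung pusher of a sample-rack feeder

ROBOT

A 7-joint arm with a two-finger parallel gripper is mounted at the origin on the work surface. World frame = base frame: x ahead of the robot, y to its left, z up, the work surface at z = 0. Lengths are in m, angles in degrees, forces in N, time in s.
With the tool pointing down it reaches from about 0.425 to 0.875 m from the base axis. Payload 4.7 kg.
Tool frame: the origin (TCP) lies midway between the tips of the shut fingers; the grasp point (between the pads) lies tcp_to_grasp behind it (tcp_to_grasp is the distance from the TCP to the grasp point, in m); z points along the fingers, y is the direction in which the jaws open and shut (so a half turn about z gives the same grasp; the last joint's range is limited). The gripper opens to 85 mm and grips with 20 to 120 N. Pads are 22 mm wide; open, the fingers measure 114 mm over their backs; the gripper's body (76 mm by 85 mm) begins 54 mm behind the grasp point. The pads swing forward as they close: fully open they stand 13 mm farther back than shut.
Start: joints at [74.548, 18.392, -4.016, 83.108, 1.295, 78.541, -3.26], TCP at [0.182, -0.624, 0.231] pointing down, gripper open.
Joint ranges: [-163.93, 163.93], [-17.29, 119.83], [-79.2, 71.16], [3.27, 140.29], [-89.18, 269.18], [5.43, 117.66], [-154.24, 154.24]. Speed limits (degrees/s): [147.25, 147.25, 180, 180, 180, 180, 180].

INTERFACE

Orientations are given as a 3x3 rotation matrix whose columns are the frame's x, y, z axes.
In Python, from station import * gives the robot as it stands. Calls block until the motion is done:
- goto(position, orientation): joint-space move of the TCP to a pose.
- move_linear(position, speed=0.15, rotation=None): straight line of the TCP; rotation=None keeps the orientation; speed is the mean speed in m/s.
- move_j(angles): joint-space move.
- let_go() and grab(effort=None): open the fingers fully, or close them until they stop; effort is the grip in N (None keeps the last).
- sleep(seconds).
- solve_ik(position, orientation): joint angles nearest the present ones, or None.
- grab_frame(name): name is "scene" or "top"; returns a dict with "color" (480x640x3 uint8, blue, green, red), "intrinsics" (3x3 intrinsics, pixels), "R" (3x3) and "t" (3): a world point X has camera coordinates R X + t. Camera axes: x right, y down, z forward; pixel columns grow to the right and rows downward; lengths in m; the calibration is good to about 2 mm. A picture is of the moment at which its call begins. There is no depth.
A pose or a line that the arm cannot do raises PlanningError and nothing moves.
- finish_job(): hands the job in, once; it reports no verdict.
Readings, each from a call of its own:
- get_t(): time.
- get_joint_positions(): joint angles.
- get_qd(): joint speeds.
- get_tau(): joint torques, N m.
- get_ee_pos(): TCP position.
- get_orientation(): TCP orientation.
- get_force(): force on the tool from outside, world axes, zero at the start.
- get_moment(): the same for the moment, N m.
- get_opening(): finger opening in m.
Only numpy, scipy, OpenCV 4.12 (cv2) and the standard library are available. Lean on these libraries where they do the work, as an engineer would, in place of code of your own. Each camera call takes 0.05 s, during which the arm holds its last target.

TASK

Cock the rack feeder: take its sprung pusher by the upright post, draw it back towards the feeder's end wall until the hook is fully in on the pusher's side pin, then ease it forward until the hook alone carries the spring, and let go so that it stays cocked. Do not push in the trip plate behind the pusher (a light touch does no harm), never let the pusher fly forward, and leave the racks, the jar and the tip box where they stand.

Things in the scene. Friction and masses are not known exactly. Their poses are not given: they have to be found in the camera images.
- feeder: Grey rack feeder fixed to the bench: flat base 360 x 170 mm, 20 mm thick (x from -165 to +195 mm). Origin on the slide's centre line at bench height; x runs along the slide, away from the end wall and towards the rack lane, z up. The pusher is drawn along -x. On the base only the post and the rack stand higher than 47 mm.
- end_wall (a point): Middle of the top edge, 44 mm above the bench, of the low grey wall across the feeder's -x end. Ahead of it a bracket carries a dark steel hook lever (+y side) and, across the slide, the trip plate. The bracket is clamped elsewhere each time, within +-12 mm along the slide, and its place is not reported: the snap has to be found by feel.
- post_grip (a point): Point on the axis of the pusher's upright round steel post, 85 mm above the bench; at rest at x = +20, y = 0 mm in the feeder's frame. Post 16 mm in diameter, from 42 to 108 mm above the bench, in the middle of a carriage 50 mm long and 34 mm wide. Above 50 mm there is free room all round. It may be pinched, or drawn with the fingers loosely before and behind it.
- catch_pin (a point): The pusher's upright pin, 8 mm thick, top 46 mm above the bench, 35 mm to the +y side of the post. Drawn back, it pushes the hook's nose aside; the nose then snaps in on its +x side. The hook is a hair trigger: it bears the spring, but pressing the pusher forward on it with more than about 3 N, or letting it spring some mm onto it, throws it off and the pusher flies forward.
- pusher (a joint): Draw of the pusher, m: 0 at rest, growing as it is drawn back, stop at 0.120. Spring 6 N at 0, 10 N at 0.10. Somewhere from 0.060 to 0.087 the hook's ramp begins: the draw force climbs by 5 to 6 N within 5 mm, then over 7 mm falls almost to nothing as the nose slides in, and comes back to the spring's own pull once the hook is in, 13 mm from the climb's start. Hooked, it stands at 0.073 to 0.100.
- trip_plate (a joint): Travel of the aluminium trip plate (44 mm wide, upright across the slide, top 44 mm above the bench), m: 0 free, growing as the carriage presses it back. The carriage meets it 6 to 7 mm beyond the hooked position; it resists with 2.4 N at first, then 0.8 N more per mm. Pressed in more than 0.004 it counts as tripped.
- lane_rack: Bystander: white five-place tube rack 100 x 30 x 98 mm high with capped tubes, standing in the feeder's lane ahead of the pusher. Origin at the centre of its underside, 20 mm above the bench.
- side_rack: Bystander: red seven-place tube rack 140 x 30 x 98 mm high, on the bench at the feeder's -y side. Origin at the centre of its underside.
- sample_jar: Bystander: specimen jar, 60 mm diameter, 75 mm high, on the bench at the feeder's +y side. Origin at the centre of its underside.
- tip_box: Bystander: closed box of pipette tips, 117 x 82 x 61 mm high, on the bench at the feeder's +y side. Origin at the centre of its underside.

How it is judged:
By the outcome, as a careful person would: the job done as asked, in the order asked, and still so for the second after the job is handed in, with the robot touching nothing.
It also fails if it takes over 64 s, if anything falls off the work surface, if the arm or the gripper's body presses on something with over 40 N, if the wrist force passes 120 N, or if a joint passes its speed limit or range.

## Working session

There is one attempt and no reset: what is moved stays moved. The work goes in short steps, each a Python script; the robot and the scene stay as the last script left them, time stands still between calls to the robot, and variables do not carry over. Pictures are saved under pics/ and viewed, and the job is handed in when it is done.

```bash
ls; mkdir -p pics; python3 - <<'E'
from station import *
import cv2
for n in("scene","top"):
    f=grab_frame(n); cv2.imwrite(f"pics/{n}0.png",f["color"]); print(n,f["intrinsics"],f["R"],f["t"])
print(get_t(),get_force(),get_opening(),get_orientation(),tcp_to_grasp if 'tcp_to_grasp' in globals() else None)
E
```

```text
pics
scene [[618.6536135    0.         323.44936036]
 [  0.         618.6536135  240.38627243]
 [  0.           0.           1.        ]] [[-0.66842084  0.7437296  -0.00893604]
 [ 0.61050673  0.54174614 -0.57774791]
 [-0.42484716 -0.39163426 -0.81616634]] [ 0.33953973 -0.36182162  1.52472942]
top [[521.14531725   0.         318.0098317 ]
 [  0.         521.14531725 235.66287169]
 [  0.           0.           1.        ]] [[ 0.07795359 -0.99695222  0.00308302]
 [-0.97659788 -0.07698308 -0.20082375]
 [ 0.20044902  0.01264406 -0.97962254]] [0.01248418 0.61230424 0.86371692]
0.1 [-0.16433212 -0.0859953  -1.02912237] 0.08562087883035242 [[ 9.59992367e-01  2.80025618e-01 -5.55547262e-04]
 [ 2.80026161e-01 -9.59990910e-01  1.67376416e-03]
 [-6.46234779e-05 -1.76236859e-03 -9.99998445e-01]] 0.0187
```

View pics/scene0.png

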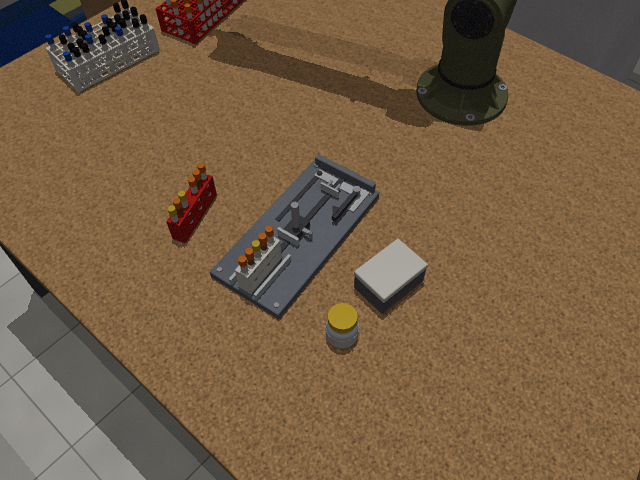

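View pics/top0.png

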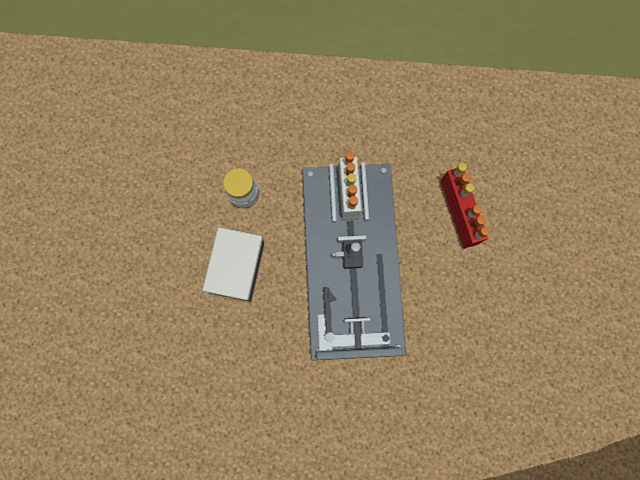

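The scene view shows the feeder at about (295,235), with the base axis running up-right towards the wall, and the post at (296,212). The top view shows the base corners near (303,168), (390,165), (405,355) and (311,360), and the post top at (355,247). I'll enlarge both.

```bash
cat > h.py <<'E'
import numpy as np, cv2
def ray(f,uv,z):
    K,R,t=f["intrinsics"],f["R"],f["t"]; d=R.T@np.linalg.inv(K)@np.array([uv[0],uv[1],1.]); c=-R.T@t
    return c+d*(z-c[2])/d[2]
def proj(f,X):
    p=f["intrinsics"]@(f["R"]@np.asarray(X)+f["t"]); return p[:2]/p[2]
E
python3 - <<'E'
from station import *
from h import *
f=grab_frame("top"); g=grab_frame("scene")
im=f["color"]; 
hsv=cv2.cvtColor(im,cv2.COLOR_BGR2HSV)
m=((hsv[...,1]<90)).astype(np.uint8)*255
m[:, :295]=0; m[:,415:]=0; m[:150]=0; m[375:]=0
m=cv2.morphologyEx(m,cv2.MORPH_OPEN,np.ones((3,3)))
c=max(cv2.findContours(m,0,2)[0],key=cv2.contourArea)
a=cv2.approxPolyDP(c,5,True)[:,0]; print(a.tolist(),cv2.contourArea(c))
for p in a: print(p,ray(f,p,0.02).round(4))
print("post top",ray(f,(355.5,247),.108))
cv2.imwrite("pics/t1.png",cv2.resize(im[150:370,290:420],None,fx=2.7*1,fy=2.7,interpolation=2))
cv2.imwrite("pics/s1.png",cv2.resize(g["color"][145:325,200:400],None,fx=3.3,fy=3.3,interpolation=2))
E
```

```text
[[302, 168], [311, 359], [405, 355], [390, 164], [358, 165], [354, 157], [354, 207], [348, 204], [344, 157], [338, 166]] 17337.0
[302 168] [0.7472 0.1017 0.02  ]
[311 359] [0.3946 0.0559 0.02  ]
[405 355] [ 0.4145 -0.11    0.02  ]
[390 164] [ 0.7685 -0.0655  0.02  ]
[358 165] [ 0.7616 -0.0046  0.02  ]
[354 157] [0.7771 0.0041 0.02  ]
[354 207] [ 0.6782 -0.0023  0.02  ]
[348 204] [0.6832 0.0094 0.02  ]
[344 157] [0.7756 0.0232 0.02  ]
[338 166] [0.7566 0.0334 0.02  ]
post top [ 0.58562688 -0.00450857  0.108     ]
```

View pics/t1.png

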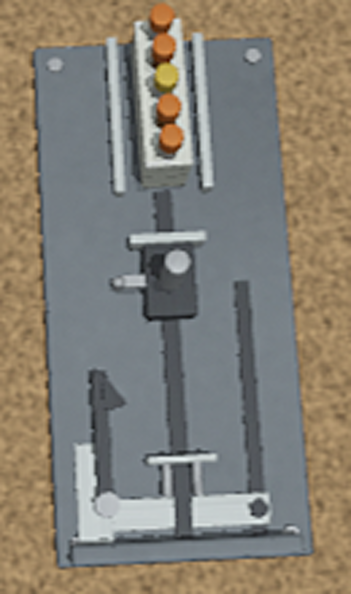

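View pics/s1.png

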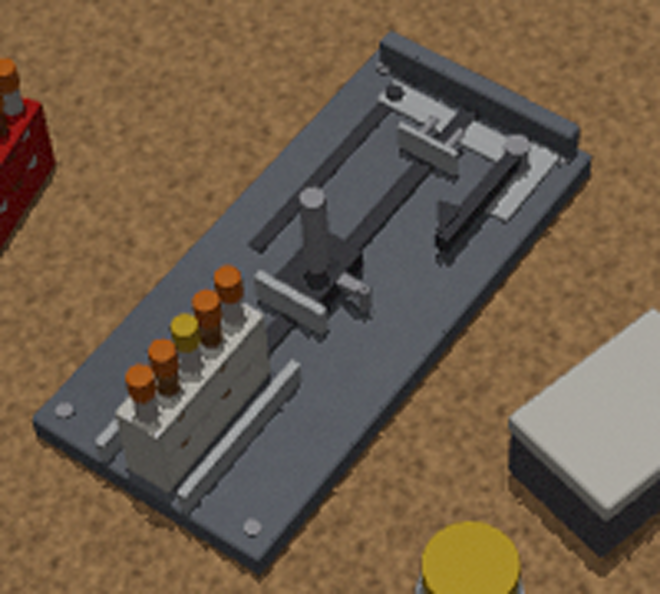

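```bash
cat >> h.py <<'E'
yaw=np.radians(7.3); ex=np.array([np.cos(yaw),np.sin(yaw),0]); ey=np.array([-np.sin(yaw),np.cos(yaw),0])
Rt=np.column_stack([ex,-ey,[0,0,-1]])
P0=np.array([.585,-.0043,.0663])
E
python3 - <<'E'
from station import *
from h import *
g=grab_frame("scene");f=grab_frame("top")
print(ray(g,(294.5,205.0),.108),ray(f,(355.3,246.6),.108))
goto(P0+[0,0,.1],Rt)
print(get_t(),get_ee_pos(),get_force(),get_joint_positions())
fr=[]
for i in range(8): sleep(.02); fr.append(get_force())
print(np.mean(fr,0),np.std(fr,0))
f=grab_frame("top");g=grab_frame("scene")
cv2.imwrite("pics/a.png",np.hstack([cv2.resize(f["color"][130:370,260:440],None,fx=2,fy=2),cv2.resize(g["color"][90:330,180:380],None,fx=2,fy=2)]))
E
```

```text
[ 0.58626651 -0.0031298   0.108     ] [ 0.58628201 -0.00413019  0.108     ]
2.925 [ 0.58510193 -0.00559291  0.16621444] [-0.05566713 -0.11942296  0.02104305] [ 38.18334694  18.9927804  -48.21334269  96.21220985  14.85370864
  71.47565509 -96.05797996]
[-0.28327652  0.01214551 -0.43022004] [0.40038    0.57339226 0.30827821]
```

View pics/a.png

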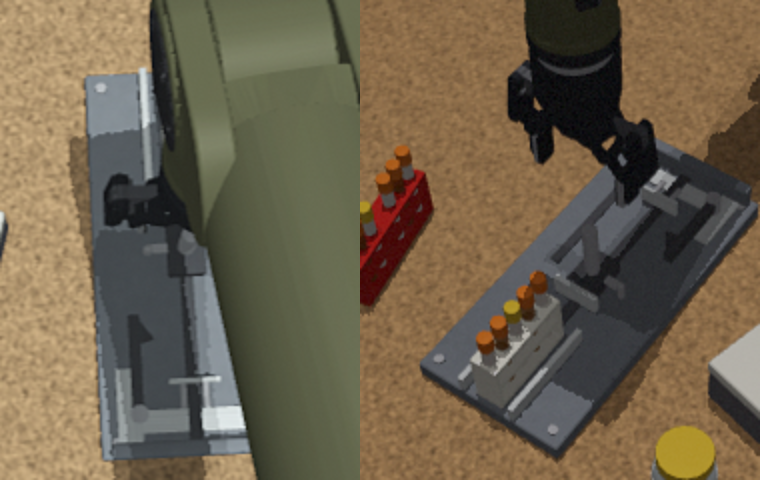

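The gripper hangs open above the post, clear of the rack and the bystanders. Next I go down and pinch.

```bash
sed -i 's/^P0=.*/P0=np.array([.586,-.0039,.0663])/' h.py; cat >> h.py <<'E'
import station as S
def F(n=10):
    a=[]
    for i in range(n): S.sleep(.01); a.append(S.get_force())
    m=np.mean(a,0); return np.array([m@ex,m@ey,m[2]])
def loc():
    p=np.array(S.get_ee_pos())-P0; return np.array([p@ex,p@ey,p[2]])*1e3
E
python3 - <<'E'
from station import *
from h import *
sleep(.2); print(get_t(),loc(),F(20))
move_linear(P0+[0,0,.05],.1); sleep(.2); print(loc(),F())
move_linear(P0,.08); sleep(.3); print(get_t(),loc(),F(20))
grab(20); sleep(.2); print(get_t(),get_opening(),loc(),F(20))
g=grab_frame("scene")
cv2.imwrite("pics/b.png",cv2.resize(g["color"][90:330,180:380],None,fx=2.5,fy=2.5))
E
```

```text
3.3583 [ -1.03475381  -0.37775683 100.01140278] [-0.0355892   0.18178862 -0.19205665]
[ 0.55428973 -0.0515245  50.78948851] [ 0.00096607 -0.28224471 -0.25499303]
5.5333 [ 0.29154742 -0.06818509  0.43705539] [ 0.01415696 -0.04522711 -0.04659981]
6.5333 0.015445590490047708 [0.0092505  0.18608373 0.05791219] [-0.44926383  0.56776743  0.8380876 ]
```

View pics/b.png

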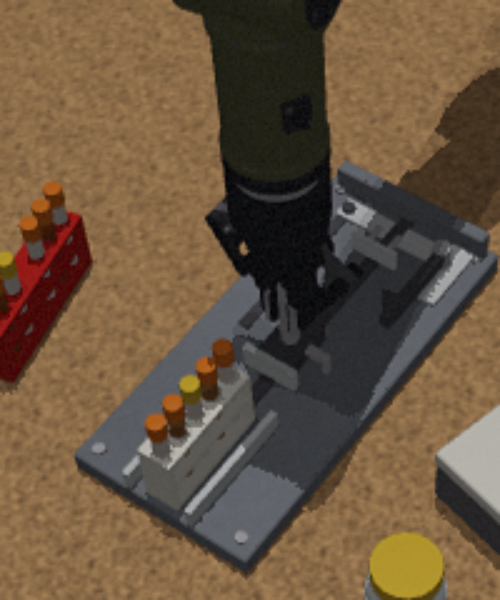

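The fingers have closed on the post: opening 15.4 mm, side force under 1 N. Now I draw it, first quickly over the known clear span, then in small steps.

```bash
cat > draw.py <<'E'
from station import *
from h import *
import json
grab(60); sleep(.1); print(get_t(),get_opening(),loc(),F(20))
T=lambda d,dy=0: P0-ex*d/1000+ey*dy/1000
for d in (10,30,50):
    move_linear(T(d),.06); sleep(.05); print(get_t(),d,loc().round(2),F().round(2),round(get_opening(),4))
log=[];d=52;c=None;dy=0
while d<=103:
    move_linear(T(d,dy),.03); f=F(12); p=loc(); x=-p[0]
    log.append((x,f[0])); ex_=f[0]-(6+.04*x)
    print(round(get_t(),2),round(d,1),p.round(2),f.round(2))
    if abs(f[0])>22 or abs(f[1])>15: print("ABORT");break
    if c is None:
        if len(log)>2:
            b=np.median([v-.04*u for u,v in log[:-2]][:5]); e=f[0]-.04*x-b
            if e>2.5: c=x-e/1.1; print("climb start ~",c)
        if c is None and x>93: print("no climb");break
        d+=1.5
    else:
        # sliding-in zone then back to spring
        if x>=c+9.5 : print("near hook; stop for review");break
        d+=1
json.dump(log,open("log.json","w"))
E
python3 draw.py
```

```text
7.0667 0.014458578936856856 [0.01207588 0.1618227  0.13226602] [-1.26731311  1.35110444  3.02157869]
7.6 10 [-8.21  0.17  0.17] [ 5.97  1.28 -2.88] 0.0148
8.2167 30 [-27.95   0.18   0.18] [ 6.64  1.29 -4.13] 0.0144
8.8333 50 [-47.75   0.17   0.16] [ 7.67  1.65 -5.51] 0.0142
9.27 52 [-49.58   0.19   0.17] [ 7.91  1.47 -5.22]
9.62 53.5 [-51.07   0.18   0.18] [ 7.56  1.46 -5.44]
9.97 55.0 [-52.56   0.15   0.18] [ 7.7   1.28 -5.64]
10.32 56.5 [-54.03   0.16   0.19] [ 7.81  1.28 -5.63]
10.67 58.0 [-55.53   0.14   0.19] [ 7.84  1.37 -5.93]
11.02 59.5 [-57.01   0.17   0.18] [ 8.1   1.3  -5.78]
11.37 61.0 [-58.51   0.12   0.18] [ 7.94  1.25 -6.03]
11.72 62.5 [-60.     0.15   0.17] [ 8.23  1.45 -6.17]
12.07 64.0 [-61.47   0.16   0.17] [ 8.08  1.31 -6.01]
12.42 65.5 [-62.97   0.14   0.16] [ 8.16  1.44 -6.33]
12.77 67.0 [-64.44   0.15   0.18] [ 8.43  1.32 -6.37]
13.12 68.5 [-65.94   0.15   0.17] [ 8.42  1.33 -6.26]
13.47 70.0 [-67.43   0.16   0.17] [ 8.18  1.3  -6.62]
13.82 71.5 [-68.89   0.12   0.18] [ 8.66  1.33 -6.61]
14.17 73.0 [-70.41   0.16   0.17] [ 8.51  1.34 -6.59]
14.52 74.5 [-71.86   0.13   0.19] [ 8.38  1.09 -6.77]
14.87 76.0 [-72.88   0.15   0.2 ] [10.31  1.22 -8.56]
15.22 77.5 [-73.68   0.13   0.2 ] [ 12.47   1.24 -10.72]
climb start ~ 70.13488976524123
15.57 79.0 [-74.88   0.14   0.18] [ 13.88   0.76 -12.06]
15.92 80.0 [-75.64   0.13   0.21] [ 14.53   1.22 -12.81]
16.27 81.0 [-76.47   0.12   0.22] [ 14.86   1.   -13.36]
16.62 82.0 [-77.82   0.16   0.2 ] [ 13.73   0.96 -12.23]
16.97 83.0 [-80.03   0.12   0.18] [ 9.95  1.55 -8.  ]
near hook; stop for review
```

```bash
cat > draw2.py <<'E'
from station import *
from h import *
T=lambda d: P0-ex*d/1000
d=84;low=False
while d<=90:
    move_linear(T(d),.03); f=F(14); p=loc(); x=-p[0]
    print(round(get_t(),2),round(d,1),p.round(2),f.round(2))
    if f[0]<4: low=True
    if x>86.3 or (low and f[0]>8 and x>85.6): break
    d+=.7
print(get_opening())
E
python3 draw2.py
```

```text
17.33 84 [-81.75   0.13   0.17] [ 7.2   0.99 -5.41]
17.7 84.7 [-82.97   0.12   0.16] [ 5.24  1.4  -3.97]
18.07 85.4 [-84.99   0.15   0.12] [ 2.81  1.56 -0.56]
18.43 86.1 [-85.09   0.14   0.13] [ 5.37  1.7  -2.97]
18.8 86.8 [-85.16   0.13   0.16] [ 7.52  1.64 -5.3 ]
19.17 87.5 [-85.41   0.14   0.17] [ 9.01  1.62 -7.08]
19.53 88.2 [-86.05   0.16   0.16] [ 9.23  1.6  -7.27]
0.014489390655956218
```

Climb began at about 72 mm, then the fall, and the spring pull was back from 85 mm, so the hook is in. I draw about 1 mm more for margin, then ease forward in small steps while watching the force.

```bash
cat > ease.py <<'E'
from station import *
from h import *
T=lambda d: P0-ex*d/1000
d=89.0
move_linear(T(d),.03); sleep(.15); print(get_t(),loc().round(2),F(20).round(2))
while d>80:
    d-=.4
    move_linear(T(d),.02); sleep(.05); f=F(16); p=loc()
    print(round(get_t(),2),round(d,1),p.round(2),f.round(2))
    if f[0]<0.8: break
    if -p[0]<83: print("NOT HELD?"); break
sleep(.3);print(get_t(),loc().round(2),F(25).round(2))
E
python3 ease.py
```

```text
19.9333 [-86.84   0.12   0.18] [ 9.22  1.51 -7.06]
20.53 88.6 [-86.4    0.14   0.18] [ 9.45  1.79 -7.07]
20.97 88.2 [-86.03   0.14   0.15] [ 9.48  1.54 -7.18]
21.4 87.8 [-85.59   0.13   0.18] [ 9.47  1.32 -7.21]
21.83 87.4 [-85.27   0.15   0.16] [ 9.42  1.55 -7.1 ]
22.27 87.0 [-85.18   0.1    0.16] [ 8.2   1.62 -5.76]
22.7 86.6 [-85.12   0.15   0.16] [ 7.15  1.54 -4.78]
23.13 86.2 [-85.09   0.14   0.13] [ 5.79  1.73 -3.44]
23.57 85.8 [-85.05   0.12   0.16] [ 5.07  1.92 -2.4 ]
24.0 85.4 [-85.06   0.1    0.14] [ 4.54  2.04 -1.39]
24.43 85.0 [-85.03   0.11   0.1 ] [3.24 2.54 1.35]
24.87 84.6 [-8.489e+01  1.100e-01  8.000e-02] [-0.01  2.92  4.95]
25.1667 [-8.492e+01  9.000e-02  7.000e-02] [-0.18  2.86  5.41]
```

The hook carries the spring: hand force about 0 at 84.9 mm. Letting go and retreating upward.

```bash
python3 - <<'E'
from station import *
from h import *
let_go(); sleep(.2); print(get_t(),get_opening(),loc().round(2),F(20).round(2))
g=grab_frame("scene"); cv2.imwrite("pics/c1.png",cv2.resize(g["color"][90:330,180:400],None,fx=2.5,fy=2.5))
p=np.array(get_ee_pos()); move_linear(p+[0,0,.08],.08); move_linear(p+[0,0,.16],.15)
move_j([74.548,18.392,-4.016,83.108,1.295,78.541,-3.26])
sleep(.5); print(get_t(),F())
g=grab_frame("scene");f=grab_frame("top")
cv2.imwrite("pics/c2.png",np.hstack([cv2.resize(f["color"][130:370,200:500],None,fx=1.3,fy=2)[:, :],cv2.resize(g["color"][90:330,180:380],None,fx=2,fy=2)]))
cv2.imwrite("pics/c3.png",f["color"])
E
```

```text
26.2583 0.0853353291691609 [-8.461e+01  3.000e-02 -1.000e-02] [ 0.02  0.13 -0.01]
31.25 [ 0.11578614  0.07517469 -0.02502172]
```

View pics/c1.png

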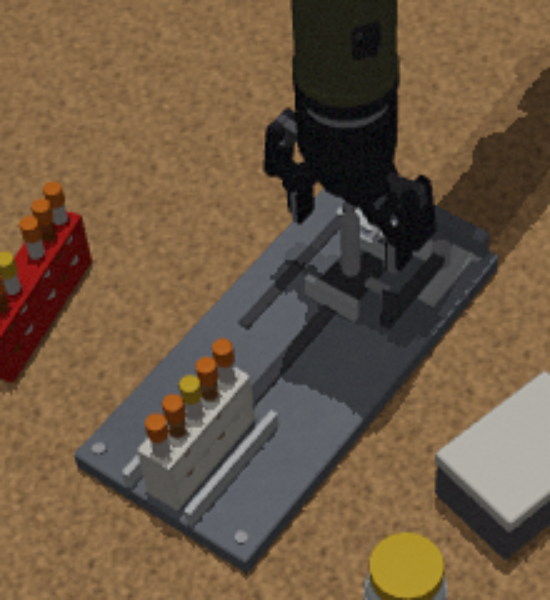

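View pics/c2.png

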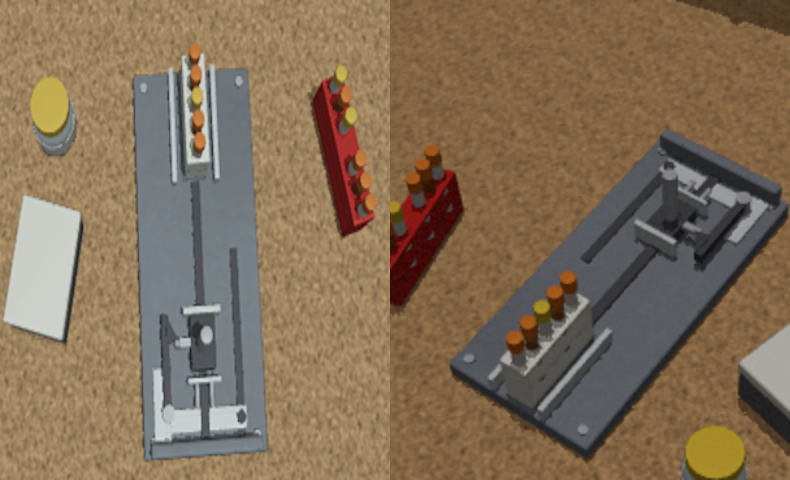

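View pics/c3.png

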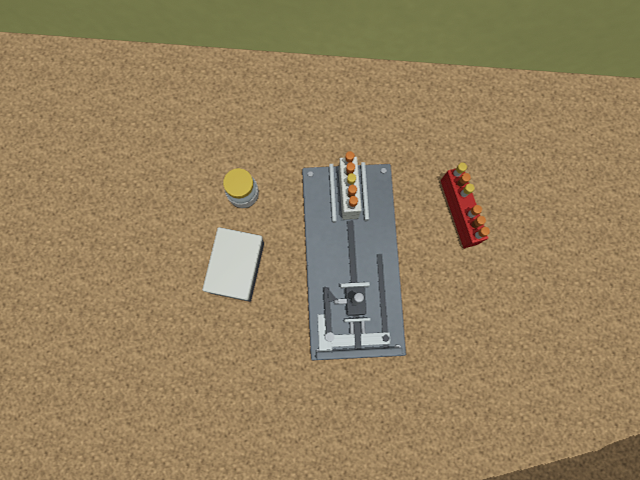

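The pusher stays back with its post top at (359,297) and the hook nose on the pin at about (333,297). The trip plate is still in place at (357,320), and the rack, jar and tip box haven't moved. I'm handing the job in.

```bash
python3 - <<'E'
from station import *
from h import *
f=grab_frame("top"); a=cv2.imread("pics/top0.png"); d=(cv2.absdiff(a,f["color"]).max(2)>40)
d=d.astype(np.uint8); y,x=np.nonzero(cv2.erode(d,np.ones((3,3)))); print(x.min(),x.max(),y.min(),y.max())
p=ray(f,(358.9,297),.108)-P0; print("draw mm",-p@ex*1e3,get_t())
finish_job()
E
```

```text
338 367 237 314
draw mm 84.2614922289177 31.4833
the job is handed in; nothing more can be done
```

The feeder is cocked and I handed the job in at 31.5 s. I pinched the post across the slide and drew it back while watching the force.

| Stage | Draw (mm) | Hand force along the slide |
|---|---|---|
| Climb begins | about 72 | about 8.4 N |
| Peak | about 76.5 | 14.9 N |
| Lowest reading as the nose slid in | about 85 | 2.8 N |
| Spring's own pull back | about 85.4–86 | about 9 N |
| Farthest draw | 86.8 | 9.2 N |
| Eased forward, hook carrying the spring | 84.9 | about 0 N (-0.2 N) |

I then let go and moved the arm back to its start position, clear of everything.

**Last checks:**
- **Pusher:** the picture taken just before hand-in puts the post at about 84.3 mm draw. That agrees with the arm's 84.9 mm within the camera calibration of about 2 mm.
- **Trip plate:** the draw showed no second rise in force, and by the stated gap the plate would have been met at about 91 mm. I therefore take it as untouched.
- **Bystanders:** comparing the first and last top pictures, only the pusher's own area changed, so the racks, jar and tip box stand where they were.

**One disagreement:** the lowest force I caught was 2.8 N, not the "almost nothing" described. It was probably missed between steps, because the arm gives about 0.3 mm per newton.

No check failed.

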